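# Open the sprung tray clamp and hold it back

### The arm

A 6-joint arm with a two-finger parallel gripper is mounted at the origin on the work surface. World frame = base frame: x ahead of the robot, y to its left, z up, the work surface at z = 0. Lengths are in mm, angles in rad, forces in N, time in s.
With the tool pointing down it reaches from about 375 to 925 mm from the base axis. Payload 5.7 kg.
Tool frame: the origin (TCP) lies on the centre line of the jaws, within the pads' length; the fingertips stand 19 mm ahead of it and the grasp point (between the pads) is the TCP; z points along the fingers, y is the line along which they close (so a half turn about z gives the same grasp; the last joint's range is limited). The gripper opens to 85 mm and grips with 20 to 120 N. Pads are 22 mm wide; open, the fingers measure 114 mm over their backs; the gripper's body (76 mm by 85 mm) begins 54 mm behind the grasp point. The pads swing forward as they close: fully open they stand 13 mm farther back than shut.
Start: joints at [-1.423, 0.359, 1.51, -0, 1.272, -0.115], TCP at [155.857, -579.374, 250.267] pointing down, gripper open.
Joint ranges: [-2.97, 2.97], [-1.01, 2.36], [0.21, 2.38], [-0.96, 4.11], [0.2, 2.71], [-2.98, 2.98]. Speed limits (rad/s): [2.39, 2.39, 3.14, 3.14, 3.14, 3.14].

### API

Orientations are given as a unit quaternion [x, y, z, w].
In Python, from cell import readout, imaging, job_done, search_frame, masks_of, pinpoint gives the robot as it stands.
- The arm moves only by the shell command python3 -m creep 'ROWS' [OPENING] [FORCE]. ROWS is JSON, a list of rows, each a list of 4 numbers: the shift along the world's x, y, z in cm, then the turn about the world's z in rad. A call has exactly 10 rows; each row shifts and turns the commanded pose from where the row before left it; what a row does not reach is not made up. A row lasts 1/12 s, in which the tool goes at most 41.7 mm and 7.16 degrees, less where a joint would pass 70% of its speed; a pose out of reach is approached as far as the arm can. A call with a gripper value outside its range is refused whole. OPENING is the closure in counts, from 0 (fully open) to 255 (shut), set as the call begins (- or left out, the last holds). The fingers move at their own pace and stop on an object; FORCE is the grip in N (left out, the last holds). Time passes only in rows, so rows that do not move let the fingers close, or fill a call up. It gives the time, the measured TCP pose, the force, the opening and the grip force at its end, in the units of the state.
- readout.read_state(): the state, without advancing time (a new reading comes with each control period).
- imaging.capture(name): name is "scene" or "side" or "wrist"; returns a dict with "frame" (400x640x3 uint8, red, green, blue), "fx", "fy", "cx", "cy" (pixels), "rvec" (rotation vector, rad) and "tvec" (3), from world to camera coordinates, as OpenCV has them. Camera axes: x right, y down, z forward; pixel columns grow to the right and rows downward; lengths in mm; the calibration is good to about 2 mm. A picture is of the moment at which its call begins. There is no depth.
- job_done(): hands the job in; it is judged then, once.
Trained networks look in a picture, given as the dict that the camera call returned (one of the last four; its "shot" number tells which), for a name from the list of things; names that differ only in an ending like _2 or _b are one class to them, and where a whole thing is asked for, a point or a joint stands for the part that bears it (a point fixed in the world has none). Each returns a list of dicts, best first, with "confidence" (0 to 1); they miss things now and then, are a little off and sometimes report something else, mostly with a low value. They report only what shows in the picture. A call takes as long as a camera call.
- search_frame(picture, name): "rect" ([centre column, centre row, width, height] in pixels, round what is visible of it).
- masks_of(picture, name): "pixels" (400x640 bool, what is visible of it) and "rect" ([centre column, centre row, width, height] in pixels, round what is visible of it).
- pinpoint(picture, name): "location" ([column, row] in pixels: a listed point, or the origin of a listed thing).
The state is a dict: "time": time; "qpos": joint angles; "dq": joint speeds; "tau": joint torques, N m; "eef_pos": TCP position; "eef_rot": TCP orientation; "contact_force": force on the tool from outside, world axes, zero at the start; "wrist_torque": the same for the moment, N m; "finger_gap": finger opening in mm; "grasp_force": force on a finger pad.
Only numpy, scipy, OpenCV 4.12 (cv2) and the standard library are available. Lean on these libraries where they do the work, as an engineer would, in place of code of your own. Each camera call takes 0.05 s, during which the arm holds its last target. There are 200 camera calls.

### The job

The folded metal tray is caught in the clamping jig. Swing the red cam lever all the way over to free the clamp slide, then push the slide's blue post back against its spring until it is clearly past the ratchet's click, and finish while the gripper is still pressing on the post there: the gripper itself, not the yellow pawl, must be keeping the spring compressed, so that a colleague can lift the tray out. Never force the slide while the lever still locks it, and leave the tray and the other things on the bench where they are.

Things in the scene. Friction and masses are not known exactly. Their poses are not given: they have to be found in the camera images.
- jig: dark steel clamping jig fixed to the bench, plate 12 thick, 425 x 250. Origin: on the bench, at the front face of the closed clamp jaw. Its x is the way the slide is pushed back (away from tray and robot), y left, z up; jig x, y below are in this frame, in mm. Tray at x -135 to -2; green spring housing (72 high) at x 200 to 272, y -35 to 35. Highest parts: post 106, lever knob 103.
- clamp_slide (a joint): travel of the clamp slide along jig +x, m: 0 closed, 0.058 end stop. The spring returns it with 4 N at 0, 10 N at 0.050. Lever locked: it moves only 6 mm. From 0.016 to 0.040 a brass tooth lifts the pawl (a few N more); at 0.040 the pawl clicks in behind it and, if let go, carries the slide there; beyond 0.042 it carries nothing. Steel bar 26 wide, top 44 high; jaw 14 thick, top 50 high.
- post_face (a point): centre of the pushing face (facing jig -x) of the slide's blue upright post, 85 above the bench. The post is 16 thick along x, 50 wide along y, from 44 to 106 above the bench. With the slide closed this face is at jig x 42, y 0, with 28 clear in front of it to the jaw, and free space above 57. It moves with the slide.
- cam_lever (a joint): angle of the red cam lever about its upright pivot, in rad: 0 locked, 1.4 end stop (free), growing counter-clockwise seen from above. It starts between 0 and 0.15, moves with light friction (2 N at the knob) and stays where it is left; the slide is free from about 0.4 on.
- cam_pivot (a point): point on the lever's pivot axis, 60 above the bench, at jig x 154 y -50.
- cam_knob (a point): on the upright red knob (18 diameter, 58 to 103 above the bench) at the lever's end, 85 above the bench, on the knob's axis, 85 from the pivot axis. At lever angle q it lies in direction q - 120 degrees from the pivot (0 is jig +x, counter-clockwise): locked it points to the robot and right, and swings away from the robot. Lever bar 12 thick, 60 above the bench.
- pawl (a joint): lift of the yellow ratchet pawl (60 long, left of the bar, pivot at jig x 118 y 50), in rad: 0 resting, about 0.14 on the tooth's top; it drops back to 0 at the click.
- tray: loose folded bright metal tray lying in the jig, 133 x 200, 45 high, walls 3; origin under the middle of its jaw-side edge. Leave it alone.
- black_bins: two nested black plastic bins standing on the bench left of the jig, 100 x 130, 66 high together; origin under the centre. Leave alone.
- caliper: steel calliper with a black slider lying flat on the bench right of the jig, 160 long, 12 thick; origin under the middle of its beam. Leave alone.
- driver: red-handled screwdriver lying on the bench at the side; origin under its middle. Leave alone.
- mallet: hammer lying on the bench at the side; origin under its middle. Leave alone.
- spray: white bottle with a yellow cap standing at the side, 60 diameter, 150 high; origin under its centre. Leave alone.
- rivets: clear jar standing at the side, 70 diameter, 80 high; origin under its centre. Leave alone.

How it is judged:
By the outcome, as a careful person would: the job done as asked, in the order asked, and still so for the second after the job is handed in, while the arm keeps its last pose, push and grip.
It also fails if it takes over 45 s, if anything falls off the work surface, if the arm or the gripper's body presses on something with over 40 N, if the wrist force passes 120 N, or if a joint passes its speed limit or range.

## Working session

There is one attempt and no reset: what is moved stays moved. The work goes in short steps, Python scripts to look and compute and a shell command to move; the robot and the scene stay as the last step left them, time stands still between calls to the robot, and variables do not carry over. Pictures are saved under pics/ and viewed, at most 10 in all, crops included, and the job is handed in when it is done.

```bash
mkdir -p pics; cat > h.py <<'E'
import numpy as np, cv2
from cell import readout, imaging, job_done, search_frame, masks_of, pinpoint
def ray(p,uv):
    R=cv2.Rodrigues(np.array(p["rvec"],float))[0]; t=np.array(p["tvec"],float).ravel()
    d=R.T@np.array([(uv[0]-p["cx"])/p["fx"],(uv[1]-p["cy"])/p["fy"],1]); return -R.T@t,d
def at_z(p,uv,z):
    c,d=ray(p,uv); return c+d*(z-c[2])/d[2]
def tri(rs):
    A=0;b=0
    for c,d in rs:
        d=d/np.linalg.norm(d); P=np.eye(3)-np.outer(d,d); A=A+P; b=b+P@c
    return np.linalg.solve(A,b)
def proj(p,X):
    return cv2.projectPoints(np.array([X],float),np.array(p["rvec"],float),np.array(p["tvec"],float),np.array([[p["fx"],0,p["cx"]],[0,p["fy"],p["cy"]],[0,0,1]]),None)[0].ravel()
E
python3 - <<'E'
from h import *
Z=dict(post_face=85,cam_pivot=60,cam_knob=85,jig=0,tray=0,black_bins=0)
R={}
for cam in("scene","side"):
    p=imaging.capture(cam); cv2.imwrite(f"pics/{cam}0.png",p["frame"][:,:,::-1])
    for n,z in Z.items():
        r=pinpoint(p,n)
        if r: 
            uv=r[0]["location"]; print(cam,n,np.round(uv),round(r[0]["confidence"],2),at_z(p,uv,z).round(0)); R.setdefault(n,[]).append(ray(p,uv))
for n in R:
    if len(R[n])>1: print(n,tri(R[n]).round(1))
print(readout.read_state())
E
```

```text
scene post_face [312. 177.] 0.89 [455.  11.  85.]
scene cam_pivot [291. 216.] 0.95 [554. -89.  60.]
scene cam_knob [267. 198.] 0.54 [ 482. -140.   85.]
scene jig [308. 182.] 0.73 [405.  18.   0.]
scene tray [310. 185.] 0.96 [417.  18.   0.]
scene black_bins [378. 199.] 0.66 [549. 201.   0.]
side post_face [340. 207.] 0.72 [456. -16.  85.]
side cam_pivot [324. 190.] 0.58 [547. -86.  60.]
side cam_knob [350. 178.] 0.78 [ 491. -141.   85.]
side jig [350. 243.] 0.72 [411.  13.   0.]
side tray [350. 234.] 0.69 [425. -18.   0.]
side black_bins [266. 268.] 0.83 [551. 195.   0.]
post_face [454.8   3.3  94.6]
cam_pivot [550.2 -89.2  56.4]
cam_knob [ 487.9 -138.8   89. ]
jig [408.5  17.3   4.4]
tray [422.2   7.9  17.6]
black_bins [550.  198.7   3.4]
{'time': 0.7, 'qpos': array([-1.42311621e+00,  3.58758467e-01,  1.51039389e+00,  1.07604301e-06,
        1.27250052e+00, -1.15095985e-01]), 'dq': array([ 0.00029154, -0.00010946, -0.0003509 ,  0.00053209,  0.00112511,
        0.00026739]), 'tau': array([-6.39841583e-04, -5.27415991e+01, -2.78998214e+01, -3.13089104e-04,
        1.85252655e-03, -1.01904524e-05]), 'eef_pos': array([ 155.8490557 , -579.38040608,  250.2938614 ]), 'eef_rot': array([ 9.91381020e-01,  1.31010197e-01,  2.36841723e-08, -3.01126794e-05]), 'contact_force': array([ 0.20219725, -0.23556234,  0.55405314]), 'wrist_torque': array([-0.00974072,  0.03653487, -0.01031608]), 'grasp_force': 0.0, 'finger_gap': 85.16583743901339}
```

View pics/scene0.png

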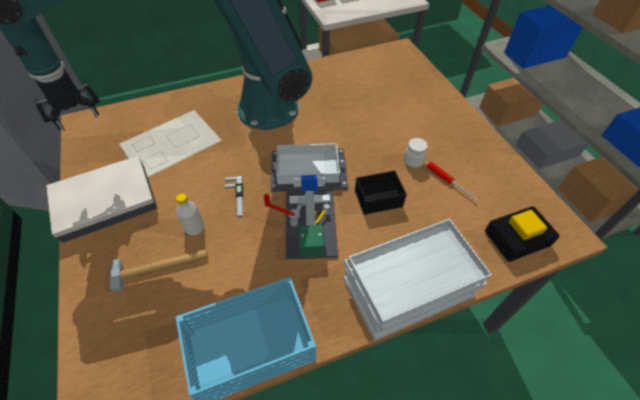

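View pics/side0.png

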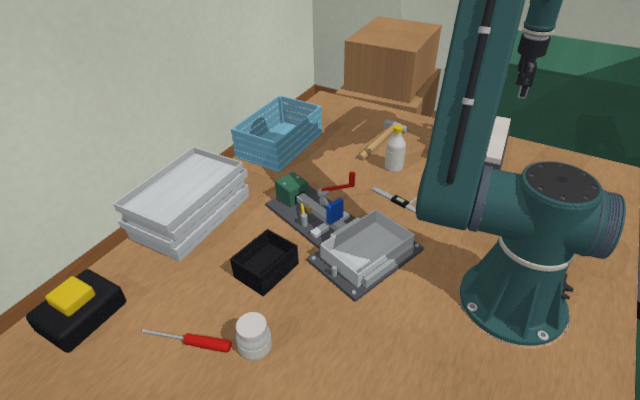

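The scene picture shows the jig at (310,200), the post at (312,180), the red knob at (267,200) and the bins to its left. The side picture agrees. Next I'll move above the jig for a closer look.

```bash
python3 -m creep '[[1.5,3,0.5,-0.05],[1.5,3,0.5,-0.05],[1.5,3,0.5,-0.05],[1.5,3,0.5,-0.05],[1.5,3,0.5,-0.05],[1.5,3,0.5,-0.05],[1.5,3,0.5,-0.05],[1.5,3,0.5,-0.05],[1.5,3,0.5,-0.05],[1.5,3,0.5,-0.05]]' 
python3 -m creep '[[2,2.4,0.5,0],[2,2.4,0.5,0],[2,2.4,0.5,0],[2,2.4,0.5,0],[2,2.4,0.5,0],[2,2.4,0.5,0],[2,2.4,0.5,0],[1,1.5,0,0],[0,0,0,0],[0,0,0,0]]' 
python3 - <<'E'
from h import *
p=imaging.capture("wrist"); cv2.imwrite("pics/w0.png",p["frame"][:,:,::-1])
print(ray(p,(320,200)))
for n,z in dict(post_face=85,cam_pivot=60,cam_knob=85,jig=0,tray=0).items():
    for r in pinpoint(p,n)[:1]:
        uv=r["location"]; print(n,np.round(uv),round(r["confidence"],2),at_z(p,uv,z).round(1))
E
```

```text
time: 1.53
eef_pos: [306.2, -277.9, 300.7]
eef_rot: [0.993, -0.12, 0.0, 0.0]
contact_force: [0.4, -0.8, -0.1]
finger_gap: 85.3
grasp_force: 0.0
time: 2.37
eef_pos: [456.0, -95.8, 335.2]
eef_rot: [0.993, -0.117, -0.0, 0.0]
contact_force: [-0.1, -0.5, -1.0]
finger_gap: 85.3
grasp_force: 0.0
(array([ 538.83026957, -114.81405203,  459.04808216]), array([-0.29832787,  0.08066052, -0.95124755]))
post_face [237. 183.] 0.79 [462.7   2.7  85. ]
cam_pivot [291.  84.] 0.57 [550.5 -82.   60. ]
cam_knob [357. 127.] 0.83 [ 491.4 -140.1   85. ]
jig [255. 196.] 0.75 [421.9  11.    0. ]
tray [251. 202.] 0.61 [413.8  18.6   0. ]
```

View pics/w0.png

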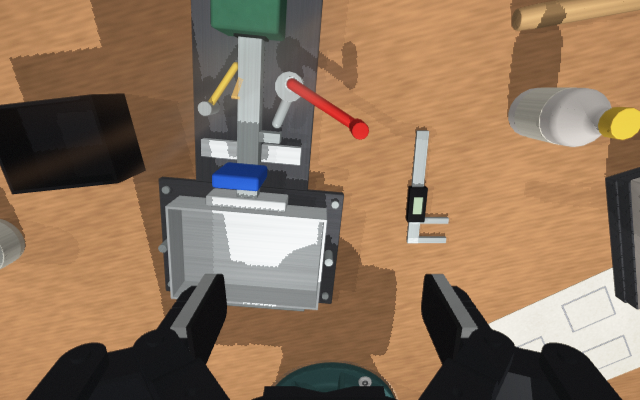

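The wrist picture shows the blue post at (240,177), the pivot at (290,86), the red knob's top at (361,129) and the bar running almost straight up the image. I'll get the yaw from the bar's edges.

```bash
python3 - <<'E'
from h import *
p=imaging.capture("wrist")
def ang(a,b,z):
    A=at_z(p,a,z);B=at_z(p,b,z); d=A-B; print(A.round(),B.round(),np.degrees(np.arctan2(d[1],d[0])).round(1))
ang((238,38),(238,160),44); ang((262,38),(261,160),44); ang((321,10),(313,180),12); ang((193,10),(190,175),12)
ang((168,207),(323,211),45)
m=masks_of(p,"post_face")[0]; ys,xs=np.nonzero(m["pixels"]); print(m["rect"])
m=masks_of(p,"cam_knob")[0]; print(m["rect"])
print("knobtop",at_z(p,(361,129),103))
# joint fit of jig pose from pinpoints
from scipy.optimize import least_squares
W=[(462.7,2.7),(550.5,-82),(552,-88),(456,2)];J=[(42,0),(154,-50),(154,-50),(42,0)]
def f(v):
    c,s=np.cos(v[2]),np.sin(v[2]); return np.ravel([(v[0]+c*a-s*b-w[0],v[1]+s*a+c*b-w[1]) for w,(a,b) in zip(W,J)])
r=least_squares(f,[415,15,-.3]); print(r.x,np.degrees(r.x[2]),r.fun.round(1))
E
```

```text
[609. -38.  44.] [481.   4.  44.] -18.3
[603. -64.  44.] [475. -23.  44.] -17.5
[ 620. -134.   12.] [428. -76.  12.] -16.9
[655.   8.  12.] [473.  81.  12.] -21.8
[445. 109.  45.] [393. -81.  45.] 74.7
[13.7, 242.9, 25.6, 51.4]
[320.9, 104.3, 97.2, 68.6]
knobtop [ 490.1558557  -144.36447341  103.        ]
[ 4.21255099e+02  1.49373735e+01 -3.40140060e-01] -19.488589867396666 [-1.9 -1.8 -0.7 -1.6 -2.2  4.4  4.8 -1.1]
```

```bash
python3 -m creep '[[0.34,-0.46,-1.4,0.0986],[0.34,-0.46,-1.4,0.0986],[0.34,-0.46,-1.4,0.0986],[0.34,-0.46,-1.4,0.0986],[0.34,-0.46,-1.4,0.0986],[0.34,-0.46,-1.4,0.0986],[0.34,-0.46,-1.4,0.0986],[0.34,-0.46,-1.4,0.0986],[0.34,-0.46,-1.4,0.0986],[0.34,-0.46,-1.4,0.0986]]' 105 20
python3 - <<'E'
from h import *
p=imaging.capture("wrist"); cv2.imwrite("pics/w1.png",p["frame"][:,:,::-1])
s=readout.read_state(); print(s["qpos"].round(2),s["finger_gap"])
for n,z in dict(cam_pivot=60,cam_knob=85).items():
    for r in pinpoint(p,n)[:1]:
        uv=r["location"]; print(n,np.round(uv),round(r["confidence"],2),at_z(p,uv,z).round(1))
E
```

```text
time: 3.65
eef_pos: [490.0, -142.9, 194.6]
eef_rot: [0.93, 0.368, 0.0, 0.0]
contact_force: [1.6, 0.1, -0.8]
finger_gap: 50.4
grasp_force: 0.0
[-0.42  0.3   1.77 -0.    1.08  0.39] 50.09611432940023
cam_pivot [315.  85.] 0.9 [549.6 -80.2  60. ]
cam_knob [323. 207.] 0.65 [ 492.7 -140.7   85. ]
```

View pics/w1.png

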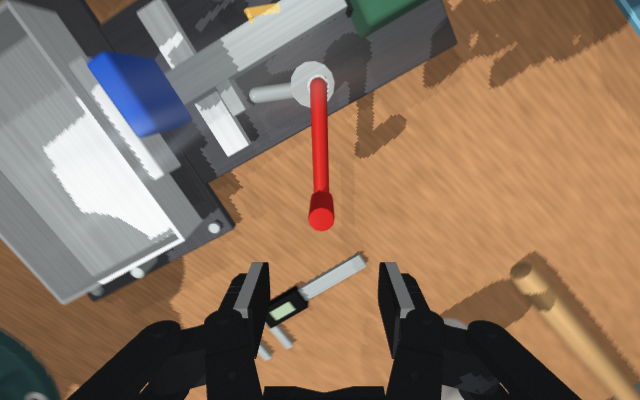

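The knob's top is at (321,219), between the fingers, with the lever straight above it to the pivot at (315,85). The alignment is good, so I'll descend.

```bash
python3 -m creep '[[0.15,0.1,-2,0],[0,0,-2,0],[0,0,-2,0],[0,0,-2,0],[0,0,-1.5,0],[0,0,-1.1,0],[0,0,0,0],[0,0,0,0],[0,0,0,0],[0,0,0,0]]' 160
python3 - <<'E'
import numpy as np
from cell import readout
s=readout.read_state(); print(s["finger_gap"],s["grasp_force"])
# arc steps, 10 per call, angles from pivot
P=np.array([551,-82.5]);R=85
a=np.radians(-135+np.arange(0,81,4)); pts=P+R*np.c_[np.cos(a),np.sin(a)]
print(np.diff(pts,axis=0).round(1).tolist())
E
```

```text
time: 4.63
eef_pos: [492.3, -141.7, 90.6]
eef_rot: [0.931, 0.365, 0.001, 0.001]
contact_force: [0.4, -0.2, 0.3]
finger_gap: 31.7
grasp_force: 0.0
31.740957560214582 0.0
[[4.3, -4.0], [4.6, -3.7], [4.9, -3.4], [5.1, -3.1], [5.3, -2.7], [5.5, -2.3], [5.6, -1.9], [5.7, -1.5], [5.8, -1.1], [5.9, -0.7], [5.9, -0.3], [5.9, 0.1], [5.9, 0.5], [5.9, 0.9], [5.8, 1.3], [5.7, 1.7], [5.5, 2.1], [5.4, 2.5], [5.2, 2.9], [5.0, 3.2]]
```

```bash
python3 -m creep '[[0.43,-0.40,0,0.07],[0.46,-0.37,0,0.07],[0.49,-0.34,0,0.07],[0.51,-0.31,0,0.07],[0.53,-0.27,0,0.07],[0.55,-0.23,0,0.07],[0.56,-0.19,0,0.07],[0.57,-0.15,0,0.07],[0.58,-0.11,0,0.07],[0.59,-0.07,0,0.07]]'
python3 -m creep '[[0.59,-0.03,0,0.07],[0.59,0.01,0,0.07],[0.59,0.05,0,0.07],[0.59,0.09,0,0.07],[0.58,0.13,0,0.07],[0.57,0.17,0,0.07],[0.55,0.21,0,0.07],[0.54,0.25,0,0.07],[0.52,0.29,0,0.07],[0,0,0,0]]'
python3 - <<'E'
from h import *
p=imaging.capture("wrist"); cv2.imwrite("pics/w2.png",p["frame"][:,:,::-1])
for n,z in dict(cam_pivot=60,cam_knob=85,post_face=85).items():
    for r in pinpoint(p,n)[:1]:
        uv=r["location"]; print(n,np.round(uv),round(r["confidence"],2),at_z(p,uv,z).round(1))
E
```

```text
time: 5.47
eef_pos: [544.1, -165.6, 90.1]
eef_rot: [0.748, 0.664, 0.0, -0.0]
contact_force: [-0.8, 1.1, 0.3]
finger_gap: 31.6
grasp_force: 0.7
time: 6.3
eef_pos: [596.2, -153.8, 90.2]
eef_rot: [0.506, 0.863, 0.0, 0.001]
contact_force: [-0.2, -0.5, -0.5]
finger_gap: 31.5
grasp_force: 0.0
cam_pivot [311.  84.] 0.91 [551.3 -81.9  60. ]
cam_knob [308. 288.] 0.92 [ 590.9 -155.4   85. ]
```

View pics/w2.png

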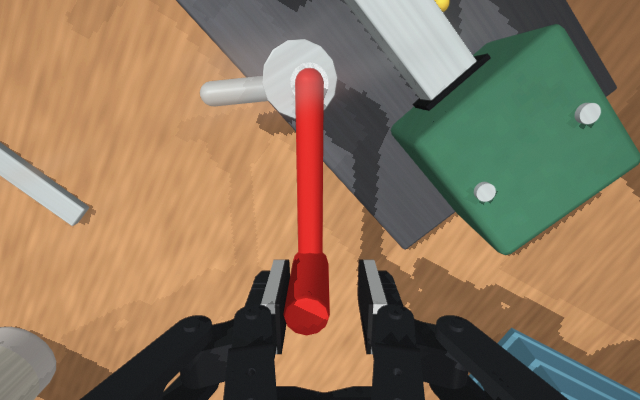

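The knob at (308,290) rests on the trailing finger, at about q = 76°. A little more is needed to reach the stop.

```bash
python3 -m creep '[[0.17,0.1,0,0.02],[0.17,0.1,0,0.02],[0.17,0.1,0,0.02],[0.17,0.1,0,0.02],[0.1,0.06,0,0],[0.1,0.06,0,0],[0,0,0,0],[0,0,0,0],[0,0,0,0],[0,0,0,0]]'
python3 - <<'E'
from h import *
p=imaging.capture("wrist")
for n,z in dict(cam_pivot=60,cam_knob=85).items():
    for r in pinpoint(p,n)[:1]:
        uv=r["location"]; print(n,np.round(uv),round(r["confidence"],2),at_z(p,uv,z).round(1))
print(readout.read_state()["contact_force"])
E
```

```text
time: 7.33
eef_pos: [600.0, -150.8, 89.1]
eef_rot: [0.471, 0.882, -0.003, -0.003]
contact_force: [-13.3, -9.3, 8.9]
finger_gap: 32.2
grasp_force: 7.9
cam_pivot [315.  79.] 0.92 [549.7 -80.4  60. ]
cam_knob [306. 291.] 0.67 [ 594.6 -153.7   85. ]
[-13.21300604  -9.5694683    8.20816761]
```

The reaction of about 16 N along the tangent shows the lever is on its end stop. I'll back off, rise, close the fingers and go to a spot in front of the post.

```bash
python3 -m creep '[[-0.7,-0.4,0,0],[0,0,1,0],[0,0,2,0],[0,0,2.5,0],[0,0,1.5,0],[-1,1,0,0.11],[-2,2,0,0.11],[-2,2,0,0.11],[-2,2,0,0.11],[-2,2,0,0.11]]'
python3 -m creep '[[-2,2,0,0.11],[-2,2,0,0],[-2,2,0,0],[-1.6,1.8,0,0],[-0.8,0.4,0,0],[0,0,0,0],[0,0,0,0],[0,0,0,0],[0,0,0,0],[0,0,0,0]]' 255
python3 - <<'E'
from h import *
s=readout.read_state();print(s["qpos"].round(2),s["contact_force"].round(1),s["finger_gap"])
p=imaging.capture("wrist"); cv2.imwrite("pics/w3.png",p["frame"][:,:,::-1])
for n,z in dict(cam_pivot=60,cam_knob=85,post_face=85).items():
    for r in pinpoint(p,n)[:1]:
        uv=r["location"]; print(n,np.round(uv),round(r["confidence"],2),at_z(p,uv,z).round(1))
E
```

```text
time: 8.32
eef_pos: [507.1, -61.8, 160.1]
eef_rot: [0.212, 0.977, 0.0, 0.001]
contact_force: [0.9, 0.4, -1.0]
finger_gap: 31.9
grasp_force: 0.0
time: 9.15
eef_pos: [424.3, 18.4, 159.4]
eef_rot: [0.161, 0.987, -0.0, 0.0]
contact_force: [0.4, -0.2, -0.9]
finger_gap: 0.1
grasp_force: 0.0
[-0.12  0.23  1.98 -0.    0.93 -1.37] [ 0.4 -0.2 -0.9] 0.10409535424585059
cam_knob [559. 254.] 0.5 [489.4 155.2  85. ]
```

View pics/w3.png

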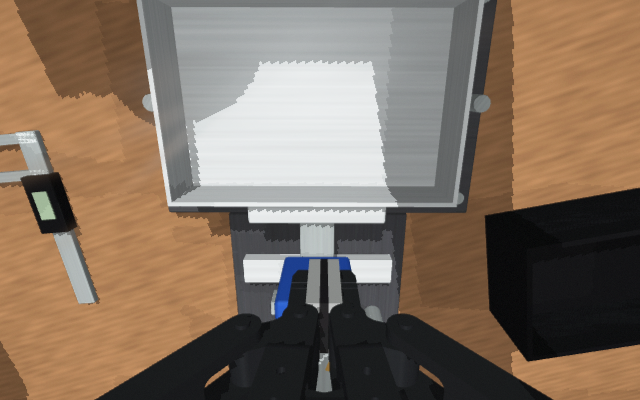

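The wrist camera now looks towards the robot. The closed fingers at (323,275) are roughly centred on the blue post at (318,270), on its jaw side. I'll descend.

```bash
python3 -m creep '[[0.77,-0.87,0,0],[0,0,-2,0],[0,0,-2,0],[0,0,-1.5,0],[0,0,-1.2,0],[0,0,-0.6,0],[0,0,0,0],[0,0,0,0],[0,0,0,0],[0,0,0,0]]'
python3 - <<'E'
from h import *
s=readout.read_state();print(s["contact_force"].round(1))
for c in("scene","side"):
    p=imaging.capture(c)
    for r in pinpoint(p,"post_face")[:1]: print(r["location"],at_z(p,r["location"],85),"tip proj",proj(p,s["eef_pos"]))
    a=cv2.resize(p["frame"][130:250,240:400,::-1],None,fx=4,fy=4,interpolation=2); cv2.imwrite(f"pics/{c}4.png",a)
E
```

```text
time: 10.18
eef_pos: [431.5, 10.2, 87.0]
eef_rot: [0.161, 0.987, -0.0, 0.001]
contact_force: [0.4, -0.2, 0.4]
finger_gap: -0.3
grasp_force: 0.0
[ 0.4 -0.2  0.4]
[310.4, 180.9] [469.01463648   2.36776524  85.        ] tip proj [308.54356078 171.09198406]
[187.0, 341.6] [523.25730646 482.08295788  85.        ] tip proj [343.90289607 215.03740751]
```

View pics/side4.png

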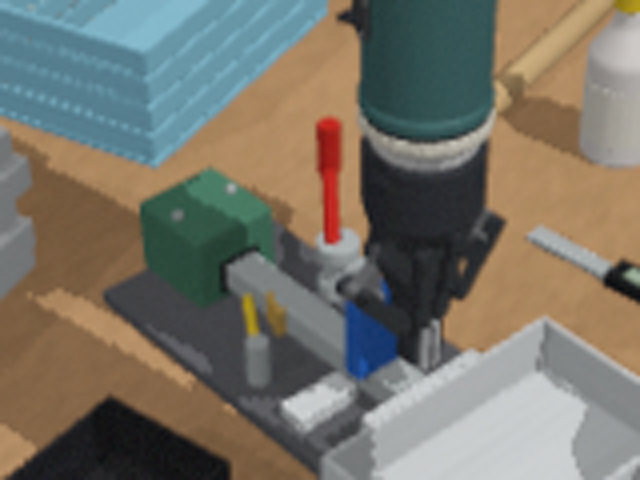

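The side crop shows the lever fully over, with its knob at (328,145). The gripper is at (430,340), just in front of the blue post at (370,330). I'll push slowly along jig +x.

```bash
python3 -m creep '[[0.24,-0.077,0,0],[0.24,-0.077,0,0],[0.24,-0.077,0,0],[0.24,-0.077,0,0],[0.24,-0.077,0,0],[0.24,-0.077,0,0],[0.24,-0.077,0,0],[0.24,-0.077,0,0],[0.24,-0.077,0,0],[0.24,-0.077,0,0]]'
python3 -m creep '[[0.24,-0.077,0,0],[0.24,-0.077,0,0],[0.24,-0.077,0,0],[0.24,-0.077,0,0],[0,0,0,0],[0,0,0,0],[0,0,0,0],[0,0,0,0],[0,0,0,0],[0,0,0,0]]'
```

```text
time: 11.22
eef_pos: [453.0, 3.2, 86.2]
eef_rot: [0.161, 0.987, 0.0, -0.002]
contact_force: [-5.5, 2.5, 6.6]
finger_gap: 0.0
grasp_force: 2.3
time: 12.05
eef_pos: [462.3, 0.0, 86.1]
eef_rot: [0.161, 0.987, -0.0, -0.002]
contact_force: [-4.9, 0.8, 6.9]
finger_gap: -0.0
grasp_force: 2.6
```

```bash
s(){ grep -E 'pos|contact'; }
python3 -m creep '[[0.19,-0.061,0,0],[0.19,-0.061,0,0],[0.19,-0.061,0,0],[0,0,0,0],[0,0,0,0],[0,0,0,0],[0,0,0,0],[0,0,0,0],[0,0,0,0],[0,0,0,0]]'|s
python3 -m creep '[[0.19,-0.061,0,0],[0.19,-0.061,0,0],[0.19,-0.061,0,0],[0,0,0,0],[0,0,0,0],[0,0,0,0],[0,0,0,0],[0,0,0,0],[0,0,0,0],[0,0,0,0]]'|s
python3 -m creep '[[0.19,-0.061,0,0],[0.19,-0.061,0,0],[0.19,-0.061,0,0],[0,0,0,0],[0,0,0,0],[0,0,0,0],[0,0,0,0],[0,0,0,0],[0,0,0,0],[0,0,0,0]]'|s
python3 - <<'E'
from h import *
for c in ("scene","wrist"):
    p=imaging.capture(c)
    for r in pinpoint(p,"post_face")[:1]: print(c,r["confidence"],r["location"],at_z(p,r["location"],85))
E
```

```text
eef_pos: [466.9, -1.5, 86.1]
contact_force: [-7.2, 1.0, 9.1]
eef_pos: [472.1, -3.3, 86.1]
contact_force: [-8.5, 3.1, 10.1]
eef_pos: [477.2, -5.1, 86.1]
contact_force: [-9.6, 1.3, 12.6]
scene 0.6 [307.0, 184.9] [480.04272053 -12.65444643  85.        ]
```

```bash
s(){ grep -E 'time|pos|contact'; }
python3 -m creep '[[0.19,-0.061,0,0],[0.19,-0.061,0,0],[0.19,-0.061,0,0],[0,0,0,0],[0,0,0,0],[0,0,0,0],[0,0,0,0],[0,0,0,0],[0,0,0,0],[0,0,0,0]]'|s
python3 -m creep '[[0.19,-0.061,0,0],[0.19,-0.061,0,0],[0,0,0,0],[0,0,0,0],[0,0,0,0],[0,0,0,0],[0,0,0,0],[0,0,0,0],[0,0,0,0],[0,0,0,0]]'|s
python3 -m creep '[[0.19,-0.061,0,0],[0.19,-0.061,0,0],[0,0,0,0],[0,0,0,0],[0,0,0,0],[0,0,0,0],[0,0,0,0],[0,0,0,0],[0,0,0,0],[0,0,0,0]]'|s
python3 -m creep '[[0.19,-0.061,0,0],[0.19,-0.061,0,0],[0,0,0,0],[0,0,0,0],[0,0,0,0],[0,0,0,0],[0,0,0,0],[0,0,0,0],[0,0,0,0],[0,0,0,0]]'|s
python3 - <<'E'
from h import *
for c in ("scene","wrist","side"):
    p=imaging.capture(c)
    for n in("post_face","pawl"):
        for r in masks_of(p,n)[:1]: print(c,n,r["confidence"],r["rect"])
    cv2.imwrite(f"pics/{c}5.png",cv2.resize(p["frame"][130:250,240:400,::-1],None,fx=4,fy=4,interpolation=2) if c!="wrist" else p["frame"][:,:,::-1])
E
```

```text
time: 15.58
eef_pos: [482.4, -6.8, 86.1]
contact_force: [-11.2, 1.5, 15.0]
time: 16.42
eef_pos: [487.2, -8.4, 86.1]
contact_force: [-8.9, 1.0, 11.0]
time: 17.25
eef_pos: [491.0, -9.7, 86.1]
contact_force: [-10.3, 0.5, 10.9]
time: 18.08
eef_pos: [494.6, -10.9, 86.1]
contact_force: [-8.8, 0.5, 11.1]
scene post_face 0.68 [309.4, 205.3, 33.8, 37.0]
scene pawl 0.69 [380.1, 191.1, 58.5, 44.8]
wrist post_face 0.6 [324.1, 287.6, 201.4, 204.9]
wrist pawl 0.89 [407.4, 305.6, 40.8, 35.4]
side post_face 0.87 [323.4, 214.3, 55.3, 43.8]
```

View pics/side5.png

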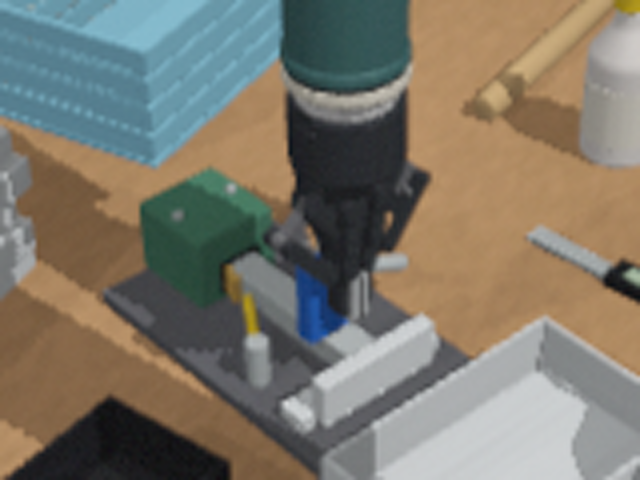

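View pics/scene5.png

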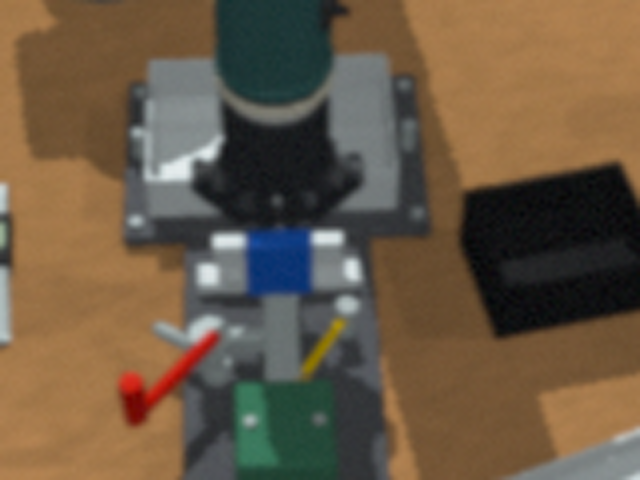

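The pushing force peaked at 11 N and fell to 9 N near x = 485, which is the click. The pictures show the brass tooth at (232,280) past the pawl's end at (248,300), the jaw off the tray, and the gripper on the post. I'll add 2 mm of margin, check, and hand in.

```bash
python3 -m creep '[[0.1,-0.03,0,0],[0.1,-0.03,0,0],[0,0,0,0],[0,0,0,0],[0,0,0,0],[0,0,0,0],[0,0,0,0],[0,0,0,0],[0,0,0,0],[0,0,0,0]]' && python3 -c "
from cell import readout,job_done
s=readout.read_state();print(s['eef_pos'],s['contact_force'])
f=-s['contact_force'][0]
if 5<f<25: print(job_done())"
```

```text
time: 19.37
eef_pos: [496.3, -11.5, 86.0]
eef_rot: [0.161, 0.987, -0.0, -0.004]
contact_force: [-10.0, 0.4, 12.8]
finger_gap: -0.4
grasp_force: 4.3
[496.33811314 -11.46172558  86.04118506] [-10.02493672   0.39839336  12.81710082]
the job is handed in; nothing more can be done
None
```

The job is handed in at 19.4 s: the lever is on its end stop, and the slide is about 50 mm back by my estimate, past the click at 40 mm. The closed gripper is still pressing the post against the spring with about 10 N, and I did not touch the tray or anything else on the bench.

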